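# Open the gift chest on its stay and pack the sample jar

## Robot

A 6-joint arm with a two-finger parallel gripper is mounted at the origin on the work surface. World frame = base frame: x ahead of the robot, y to its left, z up, the work surface at z = 0. Lengths are in m, angles in rad, forces in N, time in s.
With the tool pointing down it reaches from about 0.425 to 0.95 m from the base axis. Payload 3.5 kg.
Tool frame: the origin (TCP) lies at the very end of the fingers, on their centre line; the grasp point (between the pads) lies 19 mm behind it; z points along the fingers, y is the direction in which the jaws open and shut (so a half turn about z gives the same grasp; the last joint's range is limited). The gripper opens to 85 mm and grips with 20 to 120 N. Pads are 22 mm wide; open, the fingers measure 114 mm over their backs; the gripper's body (76 mm by 85 mm) begins 54 mm behind the grasp point. The pads swing forward as they close: fully open they stand 13 mm farther back than shut.
Start: joints at [1.039, 0.286, 1.577, -0, 1.279, -0.15], TCP at [0.251, 0.626, 0.231] pointing down, gripper open.
Joint ranges: [-2.77, 2.77], [-0.9, 2.22], [0.21, 2.48], [-1.53, 4.67], [0.24, 2.81], [-2.84, 2.84]. Speed limits (rad/s): [2.79, 2.79, 3.14, 3.14, 3.14, 3.14].

## Interface

Orientations are given as a unit quaternion [x, y, z, w].
In Python, from plant import get_state, vision, ctrl, cut_out gives the robot as it stands.
- The arm moves only by the tool jog_arm, never from a script. Its argument "commands" is text: rows parted by semicolons, each of 6 numbers parted by spaces: the shift along the world's x, y, z in m, then the turn, a rotation vector about the world's x, y, z in rad. A call has 1 to 20 rows; each row is the pose to reach, as a shift and turn from the pose commanded when the call began; what a row does not reach only later rows make up. A row lasts 1/8 s, in which the tool goes at most 62.5 mm and 10.7 degrees, less where a joint would pass 70% of its speed; a pose out of reach is approached as far as the arm can. A call with a gripper value outside its range is refused whole. "gripper" is the opening in per cent of the stroke, from 0 (shut) to 100 (fully open), set as the call begins (left out, the last holds). The fingers move at their own pace and stop on an object; "grip_force" is the grip in N (left out, the last holds). Time passes only in rows, so rows that repeat a pose let the fingers close. It gives the time, the measured TCP pose, the force and the opening at its end, in the units of the state.
- get_state(): the state, without advancing time (a new reading comes with each control period).
- vision.read_camera(name): name is "scene" or "top"; returns a dict with "frame" (480x640x3 uint8, red, green, blue), "z_map" (480x640 float32, m along the optical axis (not along the pixel's ray), 0 where there is no reading), "fx", "fy", "cx", "cy" (pixels), "D" ([k1, k2, p1, p2, k3] as OpenCV has them; the pictures are not rectified), "R" (3x3) and "t" (3): a world point X has camera coordinates R X + t. Camera axes: x right, y down, z forward; pixel columns grow to the right and rows downward; lengths in m; the calibration is good to about 2 mm. A picture is of the moment at which its call begins.
- ctrl.sign_off(): hands the job in, once; it reports no verdict.
Trained networks look in the newest picture that a camera, given by its name, has taken for a name from the list of things; names that differ only in an ending like _2 or _b are one class to them, and where a whole thing is asked for, a point or a joint stands for the part that bears it (a point fixed in the world has none). Each returns a list of dicts, best first, with "conf" (0 to 1); they miss things now and then, are a little off and sometimes report something else, mostly with a low value. They report only what shows in the picture. A call takes as long as a camera call. They do not tell look-alikes from the thing itself.
- cut_out(camera, query): "pixels" (480x640 bool, what is visible of it) and "box" ([centre column, centre row, width, height] in pixels, round what is visible of it).
The state is a dict: "time": time; "qpos": joint angles; "dq": joint speeds; "joint_efforts": joint torques, N m; "eef_pos": TCP position; "tcp_rot": TCP orientation; "contact_force": force on the tool from outside, world axes, zero at the start; "wrist_torque": the same for the moment, N m; "opening": opening from 0.0 (shut) to 1.0 (fully open).
Only numpy, scipy, OpenCV 4.12 (cv2) and the standard library are available. Lean on these libraries where they do the work, as an engineer would, in place of code of your own. Each camera call takes 0.05 s, during which the arm holds its last target.

## Task

Push the lid of the wooden gift chest up past the balance point of its stay, so that it stays open by itself; be gentle with lid and chest and do not force the lid hard against the stop behind. Then pack the small honey jar that stands on the table: set it down gently, upright and fully down, in the chest's empty nest, and leave the other goods where they are.

Things in the scene. Friction and masses are not known exactly. Their poses are not given: they have to be found in the camera images.
- chest: plywood gift chest fixed to the table: 180 (x) x 280 (y) x 98 mm high, walls and floor 9 mm. Origin under its centre; x points from the lid's free edge (at the robot's right) to the hinge (left), y along the hinge. On its floor lies a 20 mm thick insert with two square through holes (nests) 56 mm wide at x = -35, y = +65 and -65 mm; the one at +65 holds a small jar already
- lid (a joint): angle of the chest's lid, rad: 0 shut, 1.57 upright. Left free it falls shut. The stay hidden in its hinge starts to resist somewhere between 1.06 and 1.41 rad (differs each time, not visible), with 5 to 8 N at the free edge, fading to nothing over the next 0.14 rad; past that point it carries the lid on by itself 0.055 rad to a rubber stop and holds it open there, at 1.26 to 1.61 rad
- lid_hinge (a point): middle of the lid's hinge line (chest x = +90, y = 0, z = 99 mm); does not move. The rubber stop in the hinge gives way only about 1 mm per 4 N pushed at the lid's free edge; a push above 16 N on lid or chest strains them
- lid_edge (a point): middle of the lid's free edge, on its underside; moves with the lid. The lid is a plywood board without handle, 200 mm from hinge to free edge, 280 mm wide, 10 mm thick, about 0.35 kg. Shut, its underside is 99 mm above the table and the free edge stands 20 mm out beyond the chest's wall, so it can be lifted from under there
- nest (a point): centre of the empty nest (56 mm square, 20 mm deep), on the chest floor where the jar's foot will stand, 9 mm above the table. With the lid on its stay it is reached from straight above, best with the fingers set along the chest's y: the lid leans over at most 60 mm of the chest's hinge side
- jar: small amber glass honey jar with a brass-coloured screw cap, 50 mm in diameter, 72 mm high, 0.15 kg, standing on the table to the robot's right; origin at the centre of its underside, z up through the cap
- nest_jar: the same sort of small jar, already in the chest's other nest; origin at the centre of its underside
- big_jar_a: large honey jar, 84 mm in diameter, 125 mm high, on the table; origin under its centre
- big_jar_b: large honey jar, 84 mm in diameter, 125 mm high, on the table; origin under its centre
- tall_jar: middle-sized honey jar, 66 mm in diameter, 110 mm high, on the table; origin under its centre
- carton: cardboard carton 90 x 70 x 55 mm on the table; origin under its centre
- candle: beeswax candle, 52 mm in diameter, 60 mm high, on the table; origin under its centre
- bowl: white bowl, 100 mm across, 40 mm high, on the table; origin under its centre
There are look-alikes about, which are no part of the job. What is shaped like the jar but pink or red is not meant.

How it is judged:
On the way, in this order (a step that is already met when the one before it is completed fails the run):
1. the lid stands open by itself, no longer touched (value of joint lid above 1.15 rad and contact force between each of the fingers, the arm and chest below 0.1 N), for 0.6 s.
2. the jar stands in the empty nest (horizontal distance between jar and nest below 0.008 m and z of jar in the frame of nest below 0.004 m and angle between jar's own z axis and vertical below 0.08 rad), for 0.2 s.
At the end, for the whole second after the job is handed in: The lid stands open on its stay by itself (above 1.15 rad) and the jar stands at rest in the empty nest: within 8 mm of its centre, its foot no more than 4 mm above the chest floor, upright within 0.08 rad (all of step 2 and value of joint lid above 1.15 rad and linear speed of jar below 0.02 m/s); the robot touches nothing.
It fails at once if the lid or the chest is pushed with more than 16 N (contact force between any of the fingers, the arm and chest above 16 N).
It fails at once if other goods are shifted by more than 25 mm (the jar in the other nest by more than 15 mm) (distance of nest_jar from where it was at the start of the episode above 0.015 m or distance of any of big_jar_a, big_jar_b, tall_jar, carton, candle, bowl from where it was at the start of the episode above 0.025 m).
It fails at once if the jar is dropped into the nest (faster than 0.5 m/s in the last 40 mm) (horizontal distance between jar and nest below 0.03 m and z of jar in the frame of nest below 0.04 m and linear speed of jar above 0.5 m/s).
It also fails if it takes over 72 s, if anything falls off the work surface, if the arm or the gripper's body presses on something with over 40 N, if the wrist force passes 120 N, or if a joint passes its speed limit or range.

## Working session

There is one attempt and no reset: what is moved stays moved. The work goes in short steps, Python scripts to look and compute and a tool call to move; the robot and the scene stay as the last step left them, time stands still between calls to the robot, and variables do not carry over. Pictures are saved under pics/ and viewed, and the job is handed in when it is done.

Besides the shell and the picture viewer there is one more tool, called after "Emit:" as a command line: name --argument value ..., lists and objects as JSON in quotes. jog_arm: Moves the arm, as the interface text tells. Its arguments: {"type":"object","properties":{"commands":{"type":"string"},"gripper":{"type":"number"},"grip_force":{"type":"number"}},"required":["commands"]}

```bash
mkdir -p pics; ls; python3 - <<'E'
from plant import get_state, vision
import cv2,numpy as np
s=get_state(); print(s)
for n in ("scene","top"):
    c=vision.read_camera(n); cv2.imwrite(f"pics/{n}0.png",c["frame"][:,:,::-1]); np.savez(f"{n}0.npz",**c)
    print(n,c["fx"],c["fy"],c["cx"],c["cy"],c["D"],c["R"],c["t"], -np.array(c["R"]).T@c["t"])
E
```

```text
pics
{'time': 0.0, 'qpos': array([ 1.03898523e+00,  2.87179623e-01,  1.57817395e+00, -1.29666520e-05,
        1.27857516e+00, -1.50004057e-01]), 'dq': array([-0.00056244,  0.0011588 , -0.00084702, -0.00176573,  0.00025504,
       -0.00065275]), 'joint_efforts': array([-8.31478301e-04, -4.05958486e+01, -2.92638713e+01, -9.15791679e-05,
        5.59799111e-03,  1.69605164e-05]), 'eef_pos': array([0.25114823, 0.62583734, 0.22993951]), 'tcp_rot': array([ 1.89744110e-01,  9.81832882e-01, -1.10289937e-03, -3.84677502e-04]), 'contact_force': array([-0.3125138 ,  0.83567408,  0.27397568]), 'wrist_torque': array([0.00905691, 0.02331068, 0.03533225]), 'opening': 1.0026617958352384}
scene 537.6197836335916 537.6197836335916 322.06153716981237 242.7942666325154 [-0.07504211  0.          0.          0.          0.        ] [[-0.53733679  0.84331289  0.00961971]
 [ 0.46941419  0.30853563 -0.82731861]
 [-0.70065647 -0.4400331  -0.56165059]] [ 0.24464026 -0.19957932  1.69545097] [1.41306827 0.60132359 0.78478198]
top 549.567090556482 549.567090556482 324.3966949906578 243.6989138339922 [-0.08992248  0.          0.          0.          0.        ] [[ 0.02594749 -0.99964971  0.00521307]
 [-0.99149456 -0.02640041 -0.12744233]
 [ 0.12753531 -0.00186192 -0.99183228]] [0.01922238 0.54427455 1.50324672] [0.34742945 0.03638365 1.56023203]
```

View pics/scene0.png

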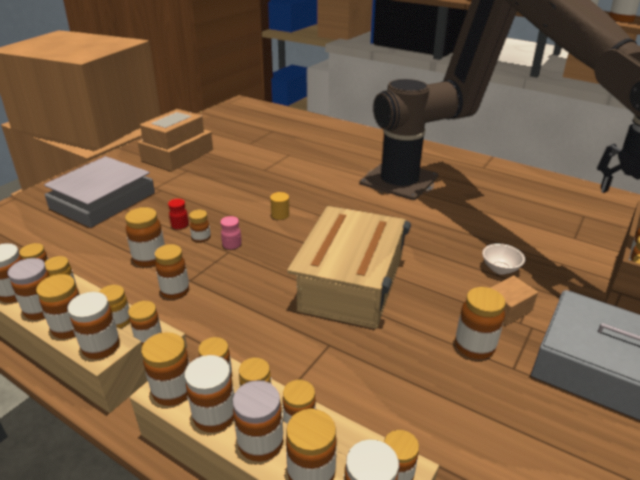

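View pics/top0.png

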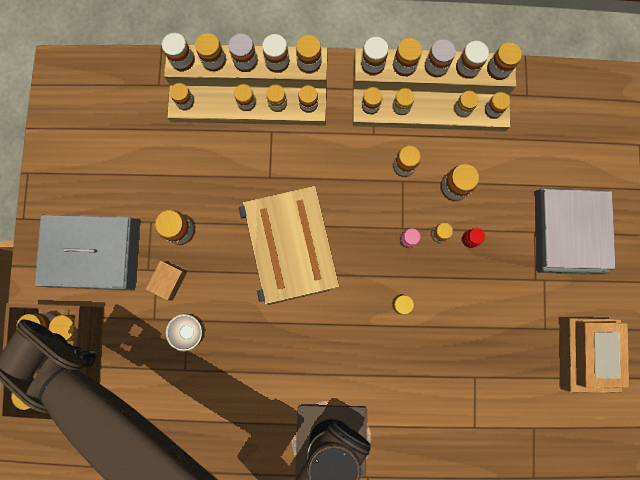

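The top view shows the chest at about (290,245) with its hinges on the left. There is an amber small jar at (443,231) between a pink one (411,237) and a red one (474,237), and a candle at (403,304). More small jars stand on the shelves at rows 90–105. The amber jar on the table to the robot's right is the one meant. I'll confirm it in a crop and measure.

```bash
cat > h.py <<'E'
import numpy as np, cv2
def load(n): 
    d=np.load(n); return {k:d[k] for k in d.files}
def cloud(c,mask=None):
    K=np.array([[c["fx"],0,c["cx"]],[0,c["fy"],c["cy"]],[0,0,1.]])
    z=c["z_map"]; v,u=np.nonzero((z>0) if mask is None else (mask&(z>0)))
    p=cv2.undistortPoints(np.stack([u,v],1).astype(float)[:,None],K,np.array(c["D"]))[:,0]
    zz=z[v,u]; X=np.c_[p*zz[:,None],zz]
    return (X-c["t"])@c["R"],u,v
def proj(c,P):
    K=np.array([[c["fx"],0,c["cx"]],[0,c["fy"],c["cy"]],[0,0,1.]])
    return cv2.projectPoints(np.atleast_2d(P).astype(float),cv2.Rodrigues(np.array(c["R"]))[0],np.array(c["t"]),K,np.array(c["D"]))[0][:,0]
E
python3 - <<'E'
from h import *
from plant import cut_out
im=cv2.imread("pics/top0.png"); im2=cv2.imread("pics/scene0.png")
a=cv2.resize(im[200:270,380:510],None,fx=3,fy=3,interpolation=cv2.INTER_CUBIC);b=cv2.resize(im2[180:270,150:280],None,fx=3,fy=3,interpolation=cv2.INTER_CUBIC)
cv2.imwrite("pics/crop1.png",np.vstack([a,b]))
for n in("top","scene"):
    c=load(n+"0.npz")
    for q in("jar","lid","chest","lid_edge","big_jar_a","tall_jar","carton","candle","bowl"):
        for r in cut_out(n,q)[:6]:
            P,u,v=cloud(c,r["pixels"])
            if len(P)<5: continue
            zt=np.percentile(P[:,2],97); T=P[P[:,2]>zt-.006]
            print(n,q,round(r["conf"],2),np.round(r["box"]),"ztop",round(zt,4),"topmid",np.round((T.min(0)+T.max(0))/2,4),np.round(np.median(T,0),4),len(P))
E
```

```text
top jar 0.69 [409. 238.  23.  21.] ztop 0.0774 topmid [ 0.5661 -0.206   0.0774] [ 0.5659 -0.2056  0.0741] 320
top jar 0.64 [441. 233.  22.  19.] ztop 0.0785 topmid [ 0.5839 -0.293   0.0767] [ 0.5847 -0.2935  0.0749] 301
top jar 0.54 [474. 238.  22.  21.] ztop 0.0777 topmid [ 0.5722 -0.3873  0.0772] [ 0.5716 -0.3834  0.0743] 386
top lid 0.91 [290. 247.  97. 118.] ztop 0.1162 topmid [0.531  0.1249 0.116 ] [0.5349 0.1254 0.1124] 7878
top chest 0.92 [289. 244. 106. 119.] ztop 0.1162 topmid [0.5309 0.1287 0.116 ] [0.5347 0.127  0.1124] 8166
top lid_edge 0.71 [289. 247.  99. 116.] ztop 0.1162 topmid [0.531  0.1264 0.116 ] [0.5351 0.1256 0.1124] 7895
top big_jar_a 0.89 [174. 227.  38.  35.] ztop 0.1315 topmid [0.5761 0.4495 0.1301] [0.5781 0.4511 0.128 ] 993
top big_jar_a 0.56 [460. 181.  44.  35.] ztop 0.1304 topmid [ 0.7229 -0.3409  0.1292] [ 0.7238 -0.3405  0.127 ] 1034
top tall_jar 0.86 [406. 161.  26.  28.] ztop 0.1157 topmid [ 0.7812 -0.1922  0.1151] [ 0.7812 -0.1909  0.1124] 594
top carton 0.73 [171. 279.  38.  34.] ztop 0.0617 topmid [0.4286 0.4708 0.0607] [0.4285 0.4731 0.0581] 964
[... 1203 characters left out ...]
97 0.4494 0.1233] 2855
scene tall_jar 0.81 [173. 273.  31.  58.] ztop 0.1101 topmid [ 0.7831 -0.1934  0.1083] [ 0.7854 -0.1908  0.1086] 1480
scene tall_jar 0.35 [350. 272. 124. 125.] ztop 0.111 topmid [0.5342 0.1284 0.1097] [0.5523 0.1317 0.1084] 10318
scene carton 0.76 [514. 299.  45.  52.] ztop 0.0558 topmid [0.4294 0.477  0.0538] [0.4275 0.4774 0.0534] 1191
scene carton 0.47 [172. 272.  35.  56.] ztop 0.1101 topmid [ 0.7831 -0.1934  0.1083] [ 0.7853 -0.1908  0.1086] 1459
scene candle 0.63 [280. 206.  20.  35.] ztop 0.0612 topmid [ 0.3782 -0.1869  0.0596] [ 0.3813 -0.1849  0.059 ] 464
scene bowl 0.91 [505. 258.  42.  29.] ztop 0.0403 topmid [0.2884 0.4114 0.0381] [0.2752 0.4089 0.0379] 982
```

View pics/crop1.png

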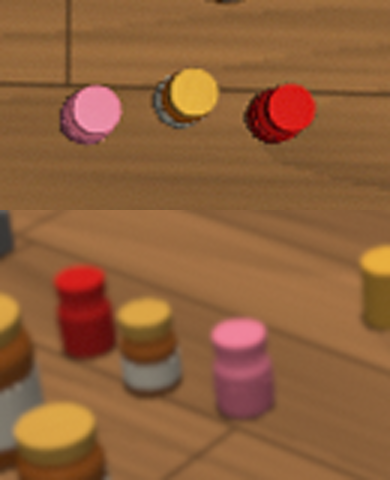

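The crop confirms it: the amber jar with the brass cap and white label stands between the red and pink look-alikes, at (443,231) in top and (199,225) in scene. Next I fit the lid rectangle in both views, and the jar's cap axis.

```bash
python3 - <<'E'
from h import *
from plant import cut_out
for n,zl in(("top",(.107,.122)),("scene",(.104,.118))):
    c=load(n+"0.npz")
    r=cut_out(n,"chest")[0]; m=cv2.dilate(r["pixels"].astype(np.uint8),np.ones((7,7)))>0
    P,u,v=cloud(c,m); T=P[(P[:,2]>zl[0])&(P[:,2]<zl[1])]
    # robust rect: fit by angle w/ percentile extents
    best=None
    for a in np.radians(np.arange(60,120,.25)):
        ex=np.array([np.cos(a),np.sin(a)]); ey=np.array([-ex[1],ex[0]])
        x=T[:,:2]@ex; y=T[:,:2]@ey
        lo=np.percentile(x,[.3,99.7]);l2=np.percentile(y,[.3,99.7])
        A=(lo[1]-lo[0])*(l2[1]-l2[0])
        if best is None or A<best[0]: best=(A,np.degrees(a),lo[1]-lo[0],l2[1]-l2[0],ex*lo.mean()+ey*l2.mean(),lo,l2)
    print(n,len(T),best, cv2.minAreaRect(T[:,:2].astype(np.float32)))
    # jar
    P,u,v=cloud(c); s=(np.hypot(P[:,0]-.586,P[:,1]+.296)<.045)&(P[:,2]>.01)&(P[:,2]<.1); J=P[s]
    for lo,hi in((.01,.03),(.03,.045),(.045,.06),(.06,.07),(.07,.09)):
        q=J[(J[:,2]>lo)&(J[:,2]<hi)]
        if len(q)>5: print(lo,len(q),(q.min(0)+q.max(0))/2,np.ptp(q,0))
E
```

```text
top 6683 (np.float64(0.05823829623288637), np.float64(105.00000000000001), np.float64(0.20930824894084024), np.float64(0.27824176317746124), array([0.53044231, 0.13011329]), array([-0.1162629 ,  0.09304534]), array([-0.68516461, -0.40692284])) ((0.5303075313568115, 0.13217619061470032), (0.2810289263725281, 0.21482478082180023), 14.682473182678223)
0.01 27 [ 0.58868193 -0.29383604  0.02001053] [0.05965324 0.04557289 0.01918868]
0.03 38 [ 0.58385551 -0.28869429  0.03736817] [0.04903094 0.03494828 0.01471003]
0.045 30 [ 0.58198523 -0.2899955   0.05218712] [0.04171596 0.0376943  0.01431281]
0.06 49 [ 0.58496229 -0.29461213  0.06531366] [0.04282182 0.04618123 0.00936041]
0.07 167 [ 0.5842003  -0.29443698  0.07537737] [0.04222566 0.04422092 0.01074102]
scene 6491 (np.float64(0.058496613236781424), np.float64(104.75), np.float64(0.20892818229450866), np.float64(0.2799843113282038), array([0.5306563 , 0.12933848]), array([-0.11449397,  0.09443421]), array([-0.68609101, -0.4061067 ])) ((0.5285516977310181, 0.12920276820659637), (0.2904616594314575, 0.21311815083026886), 14.976015090942383)
0.01 128 [ 0.59047767 -0.29302258  0.02021766] [0.04214535 0.04672248 0.01946721]
0.03 117 [ 0.58744686 -0.29536062  0.03741748] [0.04768952 0.04790649 0.01482662]
0.045 90 [ 0.59181032 -0.29297714  0.05256242] [0.03574061 0.03802275 0.01485776]
0.06 68 [ 0.58762324 -0.29921162  0.06513642] [0.04417905 0.05193904 0.00960359]
0.07 113 [ 0.58626756 -0.29790326  0.07220358] [0.04610349 0.04539715 0.00440327]
```

```bash
cat >> h.py <<'E'
from scipy.spatial.transform import Rotation as Rn
A=np.radians(104.9); EX=np.array([np.cos(A),np.sin(A),0]); EY=np.array([-EX[1],EX[0],0]); EZ=np.array([0,0,1.])
EDGE=np.array([.5574,.0287,0]); O=EDGE+.110*EX
def W(x,y,z): return O+x*EX+y*EY+z*EZ
def tiltR(b,s):
    z=np.sin(b)*EX-np.cos(b)*EZ; y=s*EY; return np.stack([np.cross(y,z),y,z],1)
E
python3 - <<'E'
from h import *
from plant import get_state
s=get_state(); p=s["eef_pos"]; R=Rn.from_quat(s["tcp_rot"])
print("nest",W(-.035,-.065,.009),"hinge",W(.09,0,.099))
for b in(0,50):
  for sg in(1,-1):
    q=Rn.from_matrix(tiltR(np.radians(b),sg))
    print(b,sg,"rv",np.round((q*R.inv()).as_rotvec(),3))
for x,z in((-.2,.25),(-.15,.076),(-.107,.0765)): print(np.round(W(x,0,z)-p,4), np.round(W(x,0,z),4))
E
```

```text
nest [0.60092949 0.11789184 0.009     ] hinge [0.50597344 0.22197522 0.099     ]
0 1 rv [-0.    -0.     2.213]
0 -1 rv [-0.     0.    -0.929]
50 1 rv [ 0.707 -0.798  2.044]
50 -1 rv [ 0.676  0.599 -0.868]
[ 0.3291 -0.6847  0.0187] [ 0.5805 -0.0583  0.25  ]
[ 0.3162 -0.6364 -0.1553] [ 0.5677 -0.01    0.076 ]
[ 0.3052 -0.5948 -0.1548] [0.5566 0.0316 0.0765]
```

Emit:
jog_arm --commands "0.05 -0.05 0.07 0 0 0; 0.33 -0.685 0.07 0 0 -0.929; 0.33 -0.685 0.07 0 0 -0.929; 0.33 -0.685 0.07 0 0 -0.929; 0.33 -0.685 0.07 0 0 -0.929; 0.33 -0.685 0.07 0 0 -0.929; 0.33 -0.685 0.07 0 0 -0.929; 0.33 -0.685 0.07 0 0 -0.929; 0.33 -0.685 0.07 0 0 -0.929; 0.33 -0.685 0.07 0 0 -0.929; 0.33 -0.685 0.07 0 0 -0.929; 0.33 -0.685 0.07 0 0 -0.929; 0.33 -0.685 0.07 0 0 -0.929; 0.33 -0.685 0.07 0 0 -0.929; 0.33 -0.685 0.07 0 0 -0.929; 0.33 -0.685 0.07 0 0 -0.929" --gripper 0

```text
time: 3.1
eef_pos: [0.5811, -0.0572, 0.3014]
tcp_rot: [0.609, 0.793, 0.0, -0.0]
contact_force: [-0.2, 0.5, -0.5]
opening: -0.001
```

```bash
python3 - <<'E'
from h import *
from plant import get_state
s=get_state(); p=s["eef_pos"]; R=Rn.from_quat(s["tcp_rot"]); print(s)
q=Rn.from_matrix(tiltR(np.radians(50),-1))
print("rv",np.round((q*R.inv()).as_rotvec(),3))
E
```

```text
{'time': 3.1, 'qpos': array([-2.71974602e-01,  3.99551139e-02,  1.72777408e+00,  2.29573101e-04,
        1.37386351e+00, -5.33749107e-01]), 'dq': array([ 0.00279057, -0.00124456, -0.00069296, -0.00262286, -0.00085982,
       -0.00042722]), 'joint_efforts': array([-3.17027494e-01, -3.15052521e+01, -3.01249695e+01, -9.25197790e-03,
       -4.49572806e-03,  1.31710422e-03]), 'eef_pos': array([ 0.58108002, -0.05724594,  0.30142789]), 'tcp_rot': array([ 6.08789113e-01,  7.93332089e-01,  1.04421253e-04, -4.20443782e-05]), 'contact_force': array([-0.24251705,  0.52165577, -0.48685924]), 'wrist_torque': array([0.00872489, 0.04433792, 0.03291292]), 'opening': -0.0007754836602889385}
rv [ 0.843  0.225 -0.002]
```

Emit:
jog_arm --commands "0 0 -0.02 0.843 0.225 0; 0 0 -0.05 0.843 0.225 0; 0 0 -0.05 0.843 0.225 0; 0 0 -0.05 0.843 0.225 0; 0 0 -0.05 0.843 0.225 0; 0 0 -0.05 0.843 0.225 0; 0 0 -0.05 0.843 0.225 0"

```text
time: 3.98
eef_pos: [0.5816, -0.0577, 0.252]
tcp_rot: [0.552, 0.719, 0.257, -0.334]
contact_force: [-0.4, 0.7, 0.2]
opening: -0.0
```

```bash
python3 - <<'E'
from h import *
from plant import get_state,vision
s=get_state(); p=s["eef_pos"]; R=Rn.from_quat(s["tcp_rot"]); print(s["qpos"],p,s["contact_force"])
print(R.as_matrix()[:,2], np.degrees((Rn.from_matrix(tiltR(np.radians(50),-1))*R.inv()).magnitude()))
print(W(-.2,0,.25)-p,W(-.15,0,.076)-p,W(-.107,0,.0765)-p)
c=vision.read_camera("scene"); cv2.imwrite("pics/s1.png",c["frame"][:,:,::-1])
E
```

```text
[-0.51591332  0.34529581  1.63039616  0.59569327  1.81215641 -0.83064351] [ 0.58156997 -0.05769116  0.25199325] [-0.35365664  0.66651628  0.16282755]
[-0.19773751  0.73848865 -0.64461957] 0.1692493526014036
[-0.00102801 -0.00058268 -0.00199325] [-0.01388465  0.04773612 -0.17599325] [-0.02494136  0.08929029 -0.17549325]
```

View pics/s1.png

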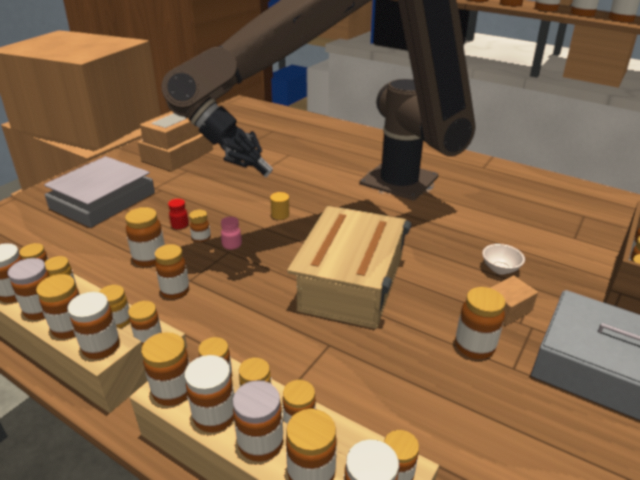

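Emit:
jog_arm --commands "0 0 -0.06 0 0 0; 0 0 -0.12 0 0 0; 0 0 -0.17 0 0 0; -0.003 0.01 -0.176 0 0 0; -0.014 0.048 -0.176 0 0 0; -0.014 0.048 -0.176 0 0 0"

```text
time: 4.78
eef_pos: [0.5675, -0.0081, 0.078]
tcp_rot: [0.551, 0.72, 0.257, -0.335]
contact_force: [0.1, 0.8, 0.4]
opening: -0.001
```

Emit:
jog_arm --commands "-0.004 0.014 0 0 0 0; -0.007 0.026 0 0 0 0; -0.011 0.041 0 0 0 0; -0.011 0.041 0 0 0 0"

```text
time: 5.28
eef_pos: [0.5558, 0.0316, 0.0753]
tcp_rot: [0.552, 0.719, 0.257, -0.336]
contact_force: [-0.9, 0.2, -0.5]
opening: -0.001
```

```bash
python3 - <<'E'
from h import *
from plant import get_state,vision
s=get_state(); p=s["eef_pos"]; print(s["qpos"],p,s["contact_force"])
d=p-O; print("chest",d@EX,d@EY,p[2])
c=vision.read_camera("scene"); cv2.imwrite("pics/s2.png",cv2.resize(c["frame"][130:340,220:500,::-1],None,fx=2.5,fy=2.5))
E
```

```text
[-0.40972548  0.47895148  1.82396845  0.64492831  1.49620525 -0.94612844] [0.55577635 0.03156249 0.07526114] [-0.86922898  0.23810951 -0.45184108]
chest -0.1068162656954124 0.0008330118083617262 0.0752611425388674
```

View pics/s2.png

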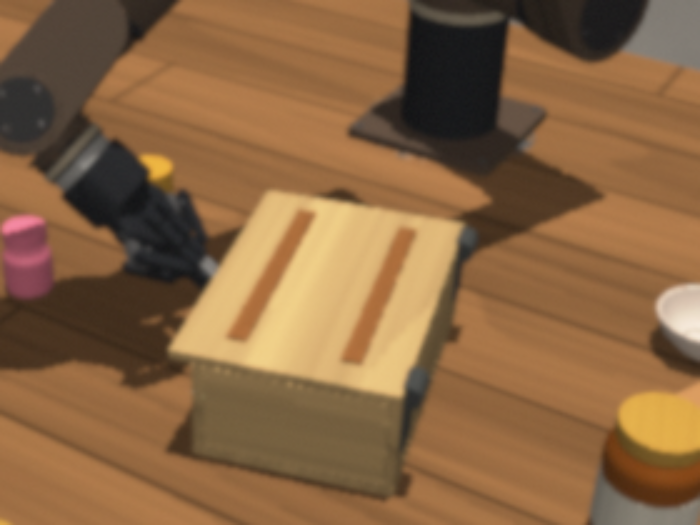

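Tip is under the overhang, at (205,268) in the crop. Now I lift gently along the arc.

Emit:
jog_arm --commands "0 0 0.005 0 0 0; 0 0 0.01 0 0 0; 0 0 0.015 0 0 0; 0 0 0.02 0 0 0; 0 0.001 0.027 0 0 0; 0 0.001 0.035 0 0 0; -0.001 0.003 0.043 0 0 0; -0.001 0.004 0.052 0 0 0; -0.001 0.004 0.052 0 0 0"

```text
time: 6.45
eef_pos: [0.5558, 0.0345, 0.1283]
tcp_rot: [0.552, 0.719, 0.257, -0.335]
contact_force: [0.8, -2.0, -0.6]
opening: 0.001
```

```bash
cat > look.py <<'E'
import sys
from h import *
from plant import get_state,vision
s=get_state(); p=s["eef_pos"]; d=p-O; f=s["contact_force"]
print("t",s["time"],"chest",np.round([d@EX,d@EY,p[2]],4),"F ex,ey,z",np.round([f@EX,f@EY,f[2]],1),"q",np.round(s["qpos"],2))
c=vision.read_camera("scene"); cv2.imwrite(f"pics/{sys.argv[1]}.png",cv2.resize(c["frame"][100:340,200:500,::-1],None,fx=2.4,fy=2.4))
# lid angle from clouds
for n in("scene","top"):
    c=vision.read_camera(n) if n=="top" else c
    P,u,v=cloud(c); D=P-O; x=D@EX;y=D@EY
    k=(abs(y)>.06)&(abs(y)<.13)&(x>-.12)&(x<.2)&(P[:,2]>.125)&(P[:,2]<.33)
    th=np.arctan2(P[k,2]-.104,.09-x[k]); r=np.hypot(P[k,2]-.104,.09-x[k])
    g=(r>.06)&(r<.21); print(n,g.sum(),"lid angle~",np.round(np.percentile(th[g],[10,50,90]),3) if g.sum()>20 else None)
E
python3 look.py s3
```

```text
t 6.45 chest [-1.040e-01  1.000e-04  1.283e-01] F ex,ey,z [-2.1 -0.2 -0.6] q [-0.41  0.39  1.82  0.65  1.56 -0.89]
scene 2068 lid angle~ [0.241 0.256 0.279]
top 2592 lid angle~ [0.239 0.269 0.315]
```

View pics/s3.png

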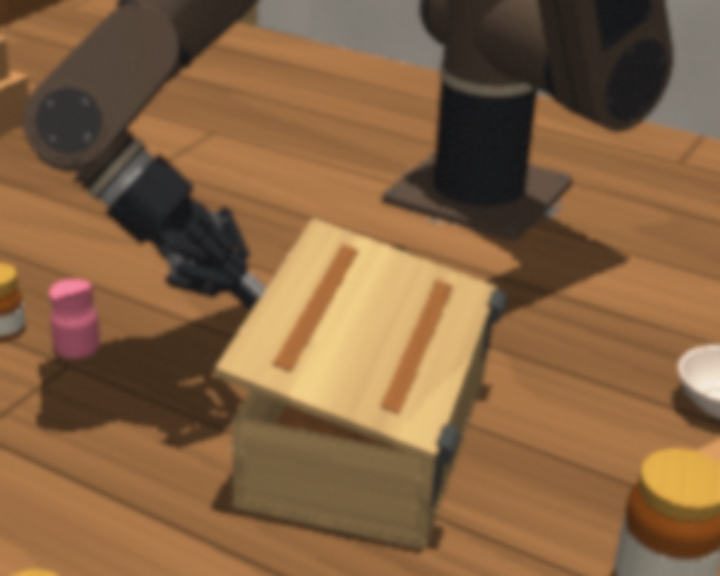

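Emit:
jog_arm --commands "-0.001 0.002 0.009 0 0 0; -0.001 0.005 0.018 0 0 0; -0.002 0.007 0.027 0 0 0; -0.003 0.011 0.036 0 0 0; -0.004 0.015 0.045 0 0 0; -0.005 0.019 0.053 0 0 0; -0.006 0.023 0.061 0 0 0; -0.008 0.028 0.069 0 0 0; -0.009 0.034 0.077 0 0 0; -0.0105 0.039 0.084 0 0 0; -0.012 0.045 0.0915 0 0 0; -0.014 0.052 0.098 0 0 0; -0.014 0.052 0.098 0 0 0"

```text
time: 8.18
eef_pos: [0.5416, 0.0868, 0.2262]
tcp_rot: [0.552, 0.719, 0.257, -0.335]
contact_force: [0.3, -1.0, -0.3]
opening: -0.002
```

```bash
python3 look.py s4
```

```text
t 8.175 chest [-0.0498  0.0003  0.2262] F ex,ey,z [-1.  -0.1 -0.3] q [-0.33  0.21  1.84  0.69  1.65 -0.75]
scene 2142 lid angle~ [0.818 0.833 0.859]
top 2221 lid angle~ [0.821 0.847 0.891]
```

View pics/s4.png

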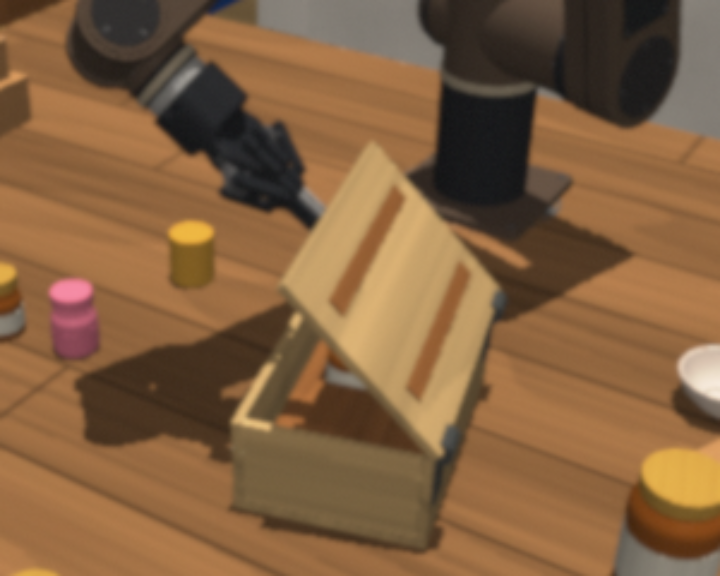

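Emit:
jog_arm --commands "-0.002 0.007 0.0065 0 0 0; -0.0035 0.014 0.0125 0 0 0; -0.0055 0.021 0.018 0 0 0; -0.0075 0.0285 0.0235 0 0 0; -0.0075 0.0285 0.0235 0 0 0"

```text
time: 8.9
eef_pos: [0.5339, 0.1156, 0.2495]
tcp_rot: [0.552, 0.719, 0.257, -0.335]
contact_force: [0.5, -0.8, 0.6]
opening: 0.003
```

```bash
python3 look.py s5; python3 - <<'E'
from h import *
a=190
for f in np.arange(1.0,1.6,.025): print(round(f,3),np.round([-.257*a*(np.cos(1.)-np.cos(f)),.966*a*(np.cos(1.)-np.cos(f)),a*(np.sin(f)-np.sin(1.))],1))
E
```

```text
t 8.9 chest [-0.02    0.0004  0.2495] F ex,ey,z [-1.  -0.3  0.6] q [-0.29  0.16  1.86  0.71  1.65 -0.69]
scene 1926 lid angle~ [1.017 1.035 1.062]
top 1751 lid angle~ [1.021 1.048 1.093]
1.0 [-0.  0.  0.]
1.025 [-1.   3.9  2.5]
1.05 [-2.1  7.8  4.9]
1.075 [-3.2 11.9  7.2]
1.1 [-4.2 15.9  9.4]
1.125 [-5.3 20.  11.6]
1.15 [-6.4 24.2 13.5]
1.175 [-7.6 28.4 15.4]
1.2 [-8.7 32.7 17.2]
1.225 [-9.8 37.  18.9]
1.25 [-11.   41.3  20.4]
1.275 [-12.1  45.7  21.9]
1.3 [-13.3  50.1  23.2]
1.325 [-14.5  54.5  24.4]
1.35 [-15.7  59.   25.5]
1.375 [-16.9  63.5  26.5]
1.4 [-18.1  68.   27.4]
1.425 [-19.3  72.5  28.1]
1.45 [-20.5  77.1  28.7]
1.475 [-21.7  81.6  29.2]
1.5 [-22.9  86.2  29.6]
1.525 [-24.1  90.8  29.9]
1.55 [-25.4  95.4  30.1]
1.575 [-26.6  99.9  30.1]
1.6 [-27.8 104.5  30. ]
```

Emit:
jog_arm --commands "-0.001 0.004 0.0025 0 0 0; -0.002 0.008 0.005 0 0 0; -0.003 0.012 0.007 0 0 0; -0.003 0.012 0.007 0 0 0"

```text
time: 9.5
eef_pos: [0.5309, 0.1272, 0.2561]
tcp_rot: [0.552, 0.719, 0.257, -0.335]
contact_force: [0.8, -0.4, 0.5]
opening: 0.001
```

Emit:
jog_arm --commands "-0.001 0.004 0.0025 0 0 0; -0.002 0.008 0.0045 0 0 0; -0.002 0.008 0.0045 0 0 0"

```text
time: 9.88
eef_pos: [0.5288, 0.1353, 0.2605]
tcp_rot: [0.552, 0.719, 0.257, -0.335]
contact_force: [0.6, -0.3, -0.8]
opening: -0.002
```

```bash
python3 look.py s6
```

```text
t 9.875 chest [3.000e-04 2.000e-04 2.605e-01] F ex,ey,z [-0.4 -0.5 -0.8] q [-0.26  0.14  1.87  0.73  1.65 -0.66]
scene 1712 lid angle~ [1.14  1.158 1.189]
top 1417 lid angle~ [1.139 1.174 1.218]
```

Emit:
jog_arm --commands "-0.001 0.004 0.002 0 0 0; -0.002 0.0085 0.004 0 0 0; -0.002 0.0085 0.004 0 0 0"

```text
time: 10.35
eef_pos: [0.5269, 0.1438, 0.2646]
tcp_rot: [0.552, 0.719, 0.257, -0.335]
contact_force: [0.5, -0.2, -0.4]
opening: 0.002
```

Emit:
jog_arm --commands "-0.001 0.0045 0.002 0 0 0; -0.0025 0.0085 0.0035 0 0 0; -0.0025 0.0085 0.0035 0 0 0"

```text
time: 10.72
eef_pos: [0.525, 0.1512, 0.2676]
tcp_rot: [0.553, 0.719, 0.257, -0.334]
contact_force: [1.5, -4.8, -1.5]
opening: -0.001
```

```bash
python3 look.py s7
```

```text
t 10.725 chest [ 1.670e-02 -2.000e-04  2.676e-01] F ex,ey,z [-5.  -0.3 -1.5] q [-0.23  0.12  1.87  0.74  1.64 -0.63]
scene 1538 lid angle~ [1.234 1.254 1.284]
top 1139 lid angle~ [1.225 1.265 1.315]
```

Emit:
jog_arm --commands "-0.0005 0.002 0.0008 0 0 0; -0.001 0.004 0.0015 0 0 0; -0.001 0.004 0.0015 0 0 0"

```text
time: 11.2
eef_pos: [0.524, 0.155, 0.2691]
tcp_rot: [0.553, 0.719, 0.257, -0.334]
contact_force: [1.2, -5.4, -1.5]
opening: 0.002
```

Emit:
jog_arm --commands "-0.0005 0.002 0.0008 0 0 0; -0.001 0.004 0.0015 0 0 0; -0.001 0.004 0.0015 0 0 0"

```text
time: 11.58
eef_pos: [0.5227, 0.1597, 0.2708]
tcp_rot: [0.553, 0.719, 0.257, -0.335]
contact_force: [1.3, -3.3, -1.0]
opening: -0.002
```

```bash
python3 look.py s8
```

```text
t 11.575 chest [ 2.560e-02 -2.000e-04  2.708e-01] F ex,ey,z [-3.5 -0.4 -1. ] q [-0.22  0.11  1.88  0.75  1.64 -0.62]
scene 1428 lid angle~ [1.284 1.305 1.337]
top 974 lid angle~ [1.271 1.314 1.365]
```

Emit:
jog_arm --commands "-0.0005 0.002 0.0006 0 0 0; -0.001 0.004 0.0013 0 0 0; -0.001 0.004 0.0013 0 0 0"

```text
time: 12.05
eef_pos: [0.5214, 0.1644, 0.2723]
tcp_rot: [0.552, 0.719, 0.258, -0.335]
contact_force: [1.7, -1.9, -1.0]
opening: 0.0
```

Emit:
jog_arm --commands "-0.0005 0.002 0.0006 0 0 0; -0.001 0.004 0.0012 0 0 0; -0.001 0.004 0.0012 0 0 0"

```text
time: 12.42
eef_pos: [0.5202, 0.1683, 0.2735]
tcp_rot: [0.552, 0.719, 0.257, -0.336]
contact_force: [1.1, -0.9, 0.3]
opening: -0.001
```

```bash
python3 look.py s9
```

```text
t 12.425 chest [0.0345 0.     0.2735] F ex,ey,z [-1.1 -0.8  0.3] q [-0.21  0.1   1.88  0.75  1.63 -0.61]
scene 1268 lid angle~ [1.332 1.355 1.386]
top 814 lid angle~ [1.318 1.36  1.415]
```

Emit:
jog_arm --commands "-0.0005 0.002 0.0005 0 0 0; -0.001 0.004 0.001 0 0 0; -0.001 0.004 0.001 0 0 0"

```text
time: 12.9
eef_pos: [0.5192, 0.1722, 0.2745]
tcp_rot: [0.552, 0.719, 0.257, -0.336]
contact_force: [0.1, 0.1, 0.2]
opening: -0.002
```

```bash
python3 look.py s10
```

```text
t 12.9 chest [0.0385 0.     0.2745] F ex,ey,z [ 0.1 -0.1  0.2] q [-0.2   0.1   1.88  0.76  1.63 -0.6 ]
scene 1222 lid angle~ [1.354 1.377 1.409]
top 738 lid angle~ [1.339 1.382 1.435]
```

Emit:
jog_arm --commands "-0.0005 0.002 0.0005 0 0 0; -0.001 0.004 0.001 0 0 0; -0.001 0.004 0.001 0 0 0"

```text
time: 13.38
eef_pos: [0.5184, 0.1761, 0.2754]
tcp_rot: [0.552, 0.719, 0.257, -0.335]
contact_force: [-0.8, -0.1, 0.4]
opening: -0.004
```

```bash
python3 look.py s11
```

```text
t 13.375 chest [ 4.250e-02 -2.000e-04  2.754e-01] F ex,ey,z [0.1 0.8 0.4] q [-0.19  0.09  1.89  0.76  1.62 -0.6 ]
scene 1113 lid angle~ [1.4   1.426 1.458]
top 574 lid angle~ [1.386 1.428 1.486]
```

The lid jumped ahead of the finger to its stop, about 1.39 rad, with no force on the tool. I withdraw and check that it stays.

Emit:
jog_arm --commands "0.005 -0.02 0 0 0 0; 0.015 -0.058 0 0 0 0; 0.026 -0.097 0.02 0 0 0; 0.036 -0.135 0.05 0 0 0; 0.05 -0.19 0.05 0 0 0; 0.05 -0.19 0.05 0 0 0; 0.05 -0.19 0.05 0 0 0"

```text
time: 14.35
eef_pos: [0.5684, -0.0149, 0.3248]
tcp_rot: [0.553, 0.718, 0.257, -0.336]
contact_force: [-0.5, 0.5, -0.3]
opening: 0.003
```

```bash
python3 look.py s12; python3 - <<'E'
from plant import vision,get_state
from h import *
for n in("top","scene"):
    c=vision.read_camera(n); np.savez(n+"1.npz",**c); cv2.imwrite(f"pics/{n}1.png",c["frame"][:,:,::-1])
s=get_state();R=Rn.from_quat(s["tcp_rot"]); print(s["eef_pos"],np.round((Rn.from_matrix(tiltR(0,-1))*R.inv()).as_rotvec(),4))
E
```

```text
t 14.35 chest [-0.155   0.0006  0.3248] F ex,ey,z [ 0.6  0.3 -0.3] q [-0.47  0.23  1.64  0.64  1.88 -0.72]
scene 1104 lid angle~ [1.4   1.427 1.456]
top 572 lid angle~ [1.386 1.428 1.484]
[ 0.56805442 -0.01314071  0.32522644] [-0.8432 -0.226  -0.0011]
```

View pics/top1.png

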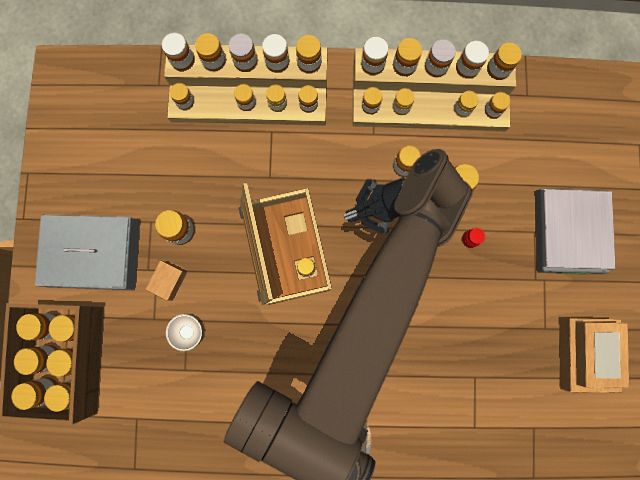

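View pics/s12.png

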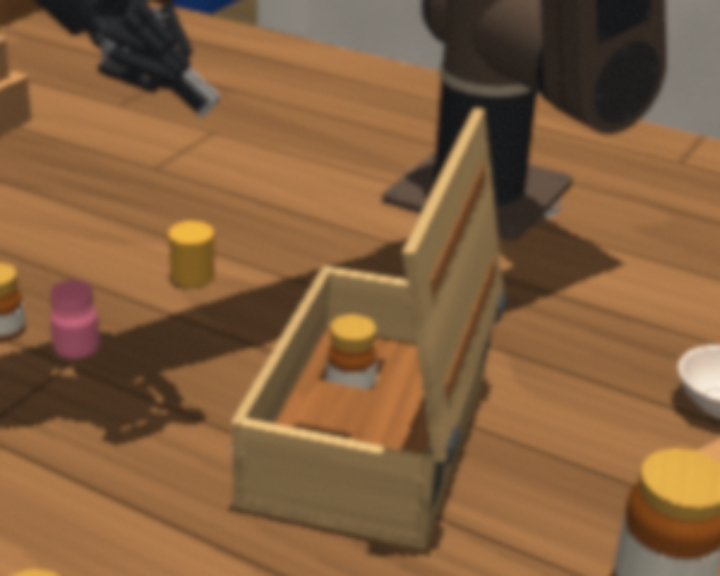

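The lid stands open by itself. The empty nest shows in the top view as the light square at (297,224), and the packed jar is at (305,267). Now I measure the nest precisely.

```bash
python3 - <<'E'
from h import *
c=load("top1.npz"); im=c["frame"]
cv2.imwrite("pics/crop2.png",cv2.resize(im[175:310,235:340,::-1],None,fx=4.4,fy=4.4,interpolation=cv2.INTER_CUBIC))
sub=im[205:245,278:318].astype(int)
print(sub[20,::2].tolist()); 
# predicted nest corner pixels on insert top (z=.029) and floor (.009)
for z in(.009,.029):
    print(z,np.round(proj(c,np.array([W(-.035+a,-.065+b,z) for a,b in((-.028,-.028),(.028,-.028),(.028,.028),(-.028,.028))])),1).tolist())
P,u,v=cloud(c); D=P-O;x=D@EX;y=D@EY
k=(P[:,2]>.093)&(P[:,2]<.11)&(x>-.13)&(x<.06)&(abs(y)<.17)
print("rim x",np.percentile(x[k],[.5,1,99]),"y",np.percentile(y[k],[.5,1,99,99.5]),k.sum())
m=(x>-.13)&(x<.03)
for nm,kk in(("right wall",k&(abs(y)<.11)&(x<-.06)),("far",k&(y<-.12)&(x>-.07)&(x<.03)),("near",k&(y>.12)&(x>-.07)&(x<.03))):
    print(nm,kk.sum(),np.round(np.percentile(x[kk],[3,50,97]),4),np.round(np.percentile(y[kk],[3,50,97]),4),np.median(P[kk,2]))
J=(P[:,2]>.072)&(P[:,2]<.091)&(np.hypot(x+.035,y-.065)<.05)
print("nestjar",J.sum(),(x[J].min()+x[J].max())/2,(y[J].min()+y[J].max())/2,np.median(x[J]),np.median(y[J]),np.median(P[J,2]))
fl=(np.hypot(x+.035,y+.065)<.018); print("floor z",np.median(P[fl,2]))
E
```

```text
[[168, 109, 54], [165, 108, 54], [160, 103, 54], [167, 106, 51], [133, 110, 69], [217, 180, 114], [228, 193, 123], [227, 192, 122], [226, 190, 122], [227, 191, 122], [226, 190, 119], [232, 197, 125], [231, 197, 125], [221, 184, 116], [187, 136, 78], [185, 119, 60], [187, 122, 61], [168, 108, 56], [236, 204, 128], [237, 202, 129]]
0.009 [[302.7, 212.6], [283.7, 217.0], [288.0, 235.9], [307.1, 231.4]]
0.029 [[302.4, 211.3], [283.2, 215.8], [287.6, 234.9], [307.0, 230.3]]
rim x [-0.09041312 -0.090229    0.05747158] y [-0.14049307 -0.14019676  0.13966843  0.13975341] 699
right wall 262 [-0.0902 -0.086  -0.0816] [-0.1024  0.0023  0.1036] 0.09877410089620142
far 127 [-0.066  -0.019   0.0264] [-0.1401 -0.1353 -0.1305] 0.09874050692530457
near 130 [-0.0666 -0.0205  0.0252] [0.1311 0.1354 0.1397] 0.09870775843117002
nestjar 219 -0.048095069642298816 0.06402783762207151 -0.03642335550930221 0.06441219196777813 0.08200406271654438
floor z 0.009894645624260089
```

View pics/crop2.png

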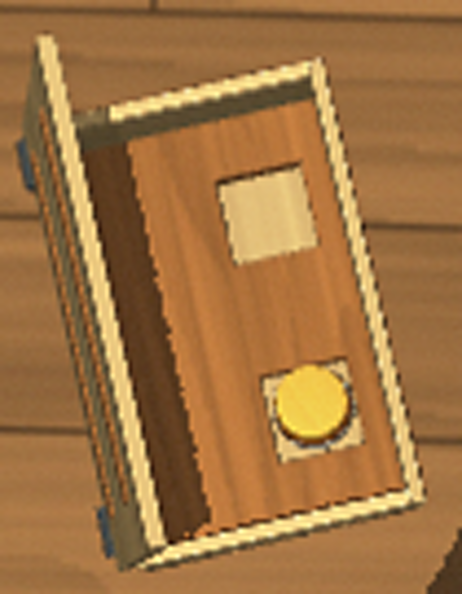

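Rim and nest match my chest model to within about 0.5 mm in the top view. Now I refine the jar's position by silhouette fitting in both views, using the first pictures.

```bash
cat > fit.py <<'E'
from h import *
from scipy.optimize import minimize
def capmask(c,ctr,rad=22):
    hsv=cv2.cvtColor(c["frame"],cv2.COLOR_RGB2HSV); m=cv2.inRange(hsv,(18,120,120),(32,255,255))
    w=np.zeros_like(m); cv2.circle(w,tuple(int(i) for i in ctr),rad,255,-1); m&=w
    n,l,st,_=cv2.connectedComponentsWithStats(m); return l==1+np.argmax(st[1:,4])
def capfit(c,p0,ztop=.072,r=.0225,h=.012):
    ctr=proj(c,np.array([*p0,ztop-h/2]))[0]; m=capmask(c,ctr)
    v,u=np.nonzero(m); 
    t=np.linspace(0,2*np.pi,40)
    def cen(p,rr=r):
        pts=np.concatenate([np.c_[p[0]+rr*np.cos(t),p[1]+rr*np.sin(t),0*t+z] for z in(ztop-h,ztop)])
        hull=cv2.convexHull(proj(c,pts).astype(np.float32)); M=cv2.moments(hull); return np.array([M["m10"]/M["m00"],M["m01"]/M["m00"]]),M["m00"]
    g=np.array([u.mean(),v.mean()])
    r_=minimize(lambda p:((cen(p)[0]-g)**2).sum(),p0,method="Nelder-Mead",options=dict(xatol=1e-5,fatol=1e-6))
    return r_.x,len(u),cen(r_.x)[1],g
if __name__=="__main__":
    for n in("top","scene"):
        for h in(.010,.013): print(n,h,capfit(load(n+"0.npz"),(.5855,-.2955),h=h))
    c=load("top1.npz"); p=capfit(c,W(-.035,.065,0)[:2],ztop=.081); print("nestjar",p,(np.r_[p[0],0]-O)@EX,(np.r_[p[0],0]-O)@EY)
    im=[cv2.resize(load(n+"0.npz")["frame"][a:a+50,b:b+60,::-1],None,fx=6,fy=6,interpolation=cv2.INTER_NEAREST) for n,a,b in(("top",208,415),("scene",200,170))]
    cv2.imwrite("pics/jar2.png",np.hstack(im))
E
python3 fit.py
```

```text
top 0.01 (array([ 0.58531448, -0.29687416]), 212, 218.83784233685583, array([444.39150943, 230.39150943]))
top 0.013 (array([ 0.58553585, -0.29718301]), 212, 223.14376934501342, array([444.39150943, 230.39150943]))
scene 0.01 (array([ 0.58363145, -0.29899191]), 145, 182.1791492390912, array([197.77241379, 214.43448276]))
scene 0.013 (array([ 0.58190663, -0.30087019]), 145, 199.16342237580102, array([197.77241379, 214.43448276]))
nestjar (array([0.47710242, 0.08385619]), 235, 221.6031466522254, array([305.26382979, 265.60425532])) -0.03605123648546038 0.06341519441644512
```

View pics/jar2.png

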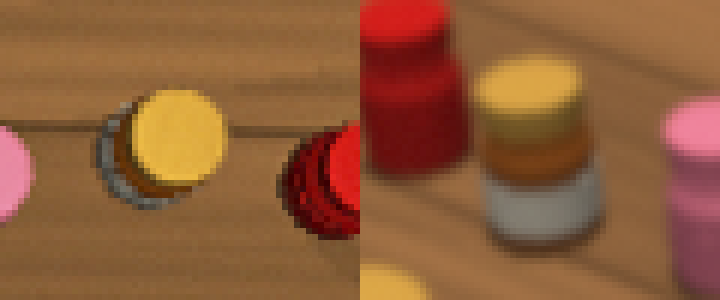

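Top silhouette fit puts the jar at (0.5855, -0.297). The scene mask is incomplete because of blur, but its estimate lies within about 3 mm. I go above the jar, upright and open, with the jaws along chest y.

Emit:
jog_arm --commands "0 -0.05 0 -0.843 -0.226 0; 0.01 -0.11 0 -0.843 -0.226 0; 0.017 -0.17 0 -0.843 -0.226 0; 0.017 -0.23 0 -0.843 -0.226 0; 0.017 -0.284 0 -0.843 -0.226 0; 0.017 -0.284 -0.05 -0.843 -0.226 0; 0.017 -0.284 -0.105 -0.843 -0.226 0; 0.017 -0.284 -0.135 -0.843 -0.226 0; 0.017 -0.284 -0.135 -0.843 -0.226 0" --gripper 100 --grip_force 30

```text
time: 15.68
eef_pos: [0.5839, -0.2959, 0.1866]
tcp_rot: [0.609, 0.793, 0.0, -0.003]
contact_force: [0.3, -0.0, 0.6]
opening: 0.999
```

```bash
cat > st.py <<'E'
from h import *
from plant import get_state
s=get_state(); p=s["eef_pos"]; R=Rn.from_quat(s["tcp_rot"]); print(s["time"],p,s["contact_force"],s["opening"],np.round((Rn.from_matrix(tiltR(0,-1))*R.inv()).as_rotvec(),4),np.round(s["qpos"],2))
E
python3 st.py; python3 look.py s13
```

```text
15.675 [ 0.58386158 -0.2959047   0.18658427] [ 0.2891601  -0.01026613  0.58886424] 0.9992470468373983 [-0.0045 -0.0051 -0.0015] [-0.62  0.28  1.66  0.    1.2  -0.89]
t 15.675 chest [-0.4305  0.0579  0.1866] F ex,ey,z [-0.1 -0.3  0.6] q [-0.62  0.28  1.66  0.    1.2  -0.89]
scene 1100 lid angle~ [1.401 1.427 1.458]
top 575 lid angle~ [1.386 1.429 1.485]
```

Emit:
jog_arm --commands "0 0 -0.03 0 0 0; 0 0 -0.03 0 0 0; 0 0 -0.03 0 0 0"

```text
time: 16.15
eef_pos: [0.5865, -0.2986, 0.1628]
tcp_rot: [0.609, 0.793, 0.0, 0.002]
contact_force: [0.1, 0.1, -0.3]
opening: 1.001
```

```bash
python3 st.py; python3 - <<'E'
from plant import vision
import cv2
c=vision.read_camera("scene"); cv2.imwrite("pics/s14.png",cv2.resize(c["frame"][130:290,120:300,::-1],None,fx=3.5,fy=3.5,interpolation=cv2.INTER_CUBIC))
E
```

```text
16.15 [ 0.58648146 -0.29861043  0.16280701] [ 0.06098834  0.08898233 -0.30497234] 1.0014390864563985 [ 0.002   0.0037 -0.0006] [-0.63  0.31  1.68  0.    1.15 -0.89]
```

View pics/s14.png

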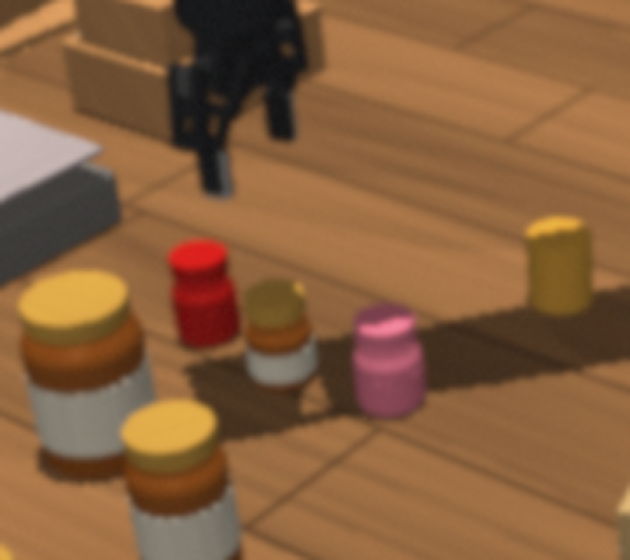

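Emit:
jog_arm --commands "-0.001 0.001 -0.05 0 0 0; -0.001 0.001 -0.085 0 0 0; -0.001 0.001 -0.11 0 0 0; -0.001 0.001 -0.128 0 0 0; -0.001 0.001 -0.138 0 0 0; -0.001 0.001 -0.141 0 0 0; -0.001 0.001 -0.141 0 0 0; -0.001 0.001 -0.141 0 0 0"

```text
time: 17.2
eef_pos: [0.5851, -0.2975, 0.0204]
tcp_rot: [0.609, 0.793, 0.0, 0.001]
contact_force: [-0.2, -0.1, 0.5]
opening: 0.999
```

```bash
python3 st.py; python3 - <<'E'
from plant import vision
import cv2
a=vision.read_camera("scene"); b=vision.read_camera("top")
i=[cv2.resize(a["frame"][150:270,150:270,::-1],(400,400),interpolation=cv2.INTER_CUBIC),cv2.resize(b["frame"][180:280,390:490,::-1],(400,400),interpolation=cv2.INTER_CUBIC)]
cv2.imwrite("pics/s15.png",cv2.hconcat(i))
E
```

```text
17.2 [ 0.58509501 -0.29752351  0.02042382] [-0.24280203 -0.12103573  0.48523658] 0.9991625720998937 [ 0.0011  0.0024 -0.0004] [-0.62  0.48  1.74  0.    0.92 -0.89]
```

View pics/s15.png

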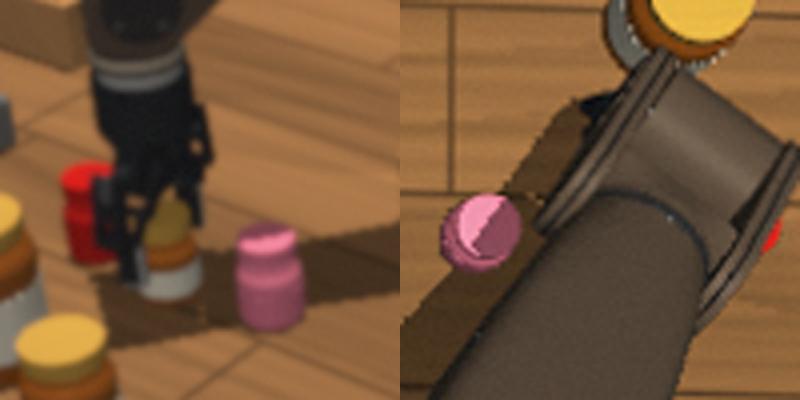

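The fingers straddle the amber jar with pink and red clear. Close, gently.

Emit:
jog_arm --commands "0 0 0 0 0 0; 0 0 0 0 0 0; 0 0 0 0 0 0; 0 0 0 0 0 0; 0 0 0 0 0 0; 0 0 0 0 0 0; 0 0 0 0 0 0; 0 0 0 0 0 0" --gripper 40 --grip_force 30

```text
time: 18.3
eef_pos: [0.5847, -0.2973, 0.0197]
tcp_rot: [0.609, 0.793, 0.0, 0.001]
contact_force: [-0.3, -0.6, 4.0]
opening: 0.571
```

Emit:
jog_arm --commands "0 0 0.004 0 0 0; 0 0 0.012 0 0 0; 0 0 0.03 0 0 0; 0 0 0.05 0 0 0; 0 0 0.05 0 0 0; 0 0 0.05 0 0 0"

```text
time: 19.05
eef_pos: [0.5844, -0.2971, 0.0696]
tcp_rot: [0.609, 0.793, 0.0, 0.001]
contact_force: [0.5, -0.6, -1.5]
opening: 0.569
```

```bash
python3 st.py; python3 - <<'E'
from plant import vision
import cv2
a=vision.read_camera("scene"); 
cv2.imwrite("pics/s16.png",cv2.resize(a["frame"][130:260,140:270,::-1],(560,560),interpolation=cv2.INTER_CUBIC))
E
```

```text
19.05 [ 0.58443896 -0.29707463  0.0696477 ] [ 0.45704707 -0.58351717 -1.52007314] 0.5687217043785187 [ 0.0002  0.0012 -0.0003] [-0.62  0.41  1.73  0.    1.   -0.89]
```

View pics/s16.png

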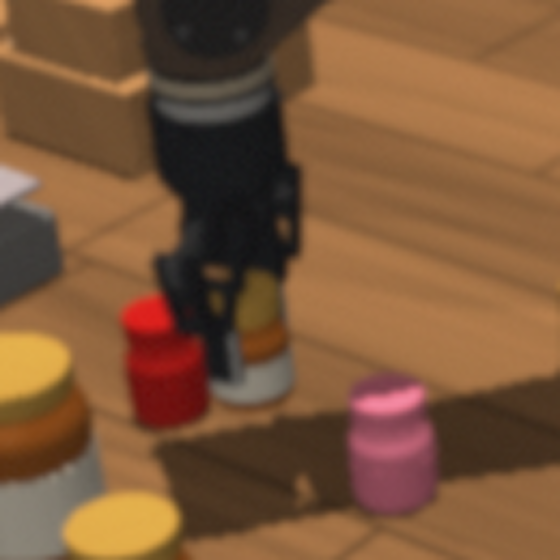

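Jar is held (opening 0.57, about 48 mm; weight felt about 1.5 N). Carry it over the chest.

Emit:
jog_arm --commands "0 0 0.05 0 0 0; 0 0.02 0.1 0 0 0; 0.004 0.06 0.12 0 0 0; 0.006 0.11 0.12 0 0 0; 0.008 0.165 0.12 0 0 0; 0.01 0.22 0.12 0 0 0; 0.012 0.275 0.12 0 0 0; 0.014 0.33 0.12 0 0 0; 0.016 0.375 0.12 0 0 0; 0.0165 0.405 0.12 0 0 0; 0.0165 0.415 0.12 0 0 0; 0.0165 0.415 0.12 0 0 0; 0.0165 0.415 0.12 0 0 0; 0.0165 0.415 0.12 0 0 0"

```text
time: 20.85
eef_pos: [0.6011, 0.1167, 0.1892]
tcp_rot: [0.61, 0.792, 0.0, 0.0]
contact_force: [0.5, 0.2, -2.1]
opening: 0.57
```

```bash
python3 st.py; python3 look.py s17; python3 - <<'E'
from plant import vision
import cv2
b=vision.read_camera("top"); cv2.imwrite("pics/t17.png",cv2.resize(b["frame"][140:330,200:400,::-1],None,fx=3,fy=3,interpolation=cv2.INTER_CUBIC))
E
```

```text
20.85 [0.60107145 0.11670571 0.18924087] [ 0.48796796  0.21173266 -2.12682019] 0.5698726501417176 [0.0002 0.0007 0.0013] [ 0.03  0.19  1.77 -0.    1.18 -0.23]
t 20.85 chest [-0.0362 -0.0648  0.1892] F ex,ey,z [ 0.1 -0.5 -2.1] q [ 0.03  0.19  1.77 -0.    1.18 -0.23]
scene 2002 lid angle~ [0.645 1.4   1.447]
top 271 lid angle~ [1.385 1.426 1.476]
```

View pics/s17.png

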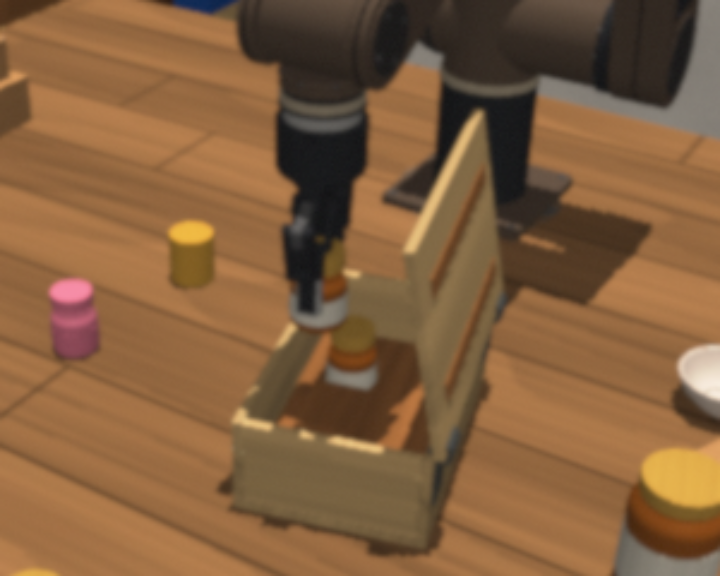

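View pics/t17.png

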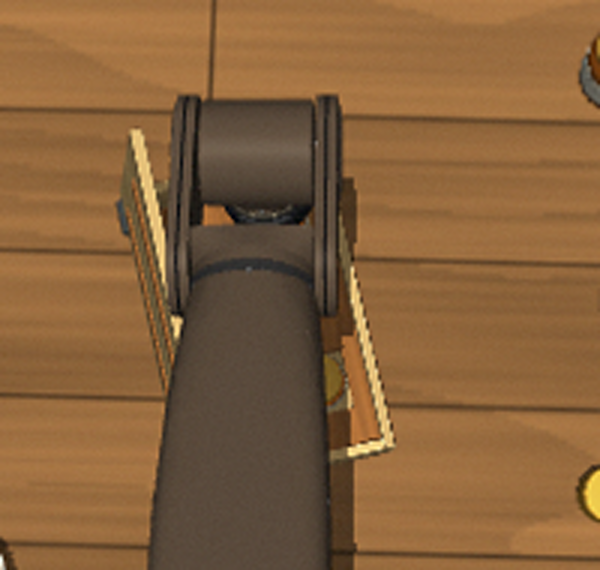

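The jar hangs over the nest at about (320,310) in the crop, and the lid is still open. From above, the forearm passes over the lid, so I check its clearance for the descent.

```bash
python3 - <<'E'
from h import *
from plant import vision
for n in("top","scene"):
    c=vision.read_camera(n); P,u,v=cloud(c)
    # points of arm: z>.31, in region
    D=P-O; x=D@EX; y=D@EY
    k=(P[:,2]>.31)&(np.abs(P[:,0])<.8)&(P[:,0]>.05)&(abs(P[:,1]-.1)<.2)
    print(n,k.sum())
    for a in np.arange(.1,.75,.05):
        q=P[k&(P[:,0]>a)&(P[:,0]<a+.05)]
        if len(q)>10: print(round(a,2),"y",np.round([q[:,1].min(),q[:,1].max()],3),"z",np.round(np.percentile(q[:,2],[1,50,99]),3))
    lid=(x>.03)&(x<.12)&(P[:,2]>.25)&(P[:,2]<.32)&(abs(y)<.15)
    if lid.sum(): print("lid top",P[lid][:,:2].min(0),P[lid][:,:2].max(0),P[lid,2].max(), "x range",x[lid].min(),x[lid].max())
E
```

```text
top 20721
0.1 y [0.04  0.234] z [0.529 0.705 0.725]
0.15 y [0.051 0.159] z [0.646 0.677 0.691]
0.2 y [0.053 0.161] z [0.632 0.653 0.667]
0.25 y [0.055 0.162] z [0.612 0.63  0.644]
0.3 y [0.056 0.164] z [0.582 0.608 0.621]
0.35 y [0.059 0.164] z [0.562 0.585 0.599]
0.4 y [0.061 0.162] z [0.535 0.561 0.576]
0.45 y [0.059 0.17 ] z [0.481 0.534 0.552]
0.5 y [0.06  0.171] z [0.464 0.509 0.527]
0.55 y [0.06  0.173] z [0.338 0.471 0.501]
0.6 y [0.06  0.175] z [0.452 0.473 0.484]
lid top [0.46736162 0.18280537] [0.64952306 0.23787896] 0.3054976333979636 x range 0.05168849580730569 0.07297572991211099
scene 14476
0.1 y [0.166 0.234] z [0.467 0.532 0.573]
0.2 y [0.155 0.16 ] z [0.562 0.576 0.584]
0.25 y [0.157 0.163] z [0.541 0.57  0.59 ]
0.3 y [0.127 0.164] z [0.52  0.567 0.596]
0.35 y [0.06  0.164] z [0.503 0.576 0.594]
0.4 y [0.065 0.163] z [0.481 0.553 0.572]
0.45 y [0.072 0.17 ] z [0.454 0.528 0.549]
0.5 y [0.059 0.171] z [0.432 0.492 0.523]
0.55 y [0.061 0.175] z [0.329 0.473 0.498]
0.6 y [0.062 0.176] z [0.317 0.426 0.478]
lid top [0.37631848 0.15045748] [0.65325348 0.23649258] 0.2977325108795888 x range 0.04866549959744971 0.07020336853731181
```

```bash
python3 - <<'E'
from h import *
from plant import vision
c=vision.read_camera("scene"); P,u,v=cloud(c); D=P-O; x=D@EX; y=D@EY
cv2.imwrite("pics/s18.png",cv2.resize(c["frame"][0:300,240:480,::-1],None,fx=2,fy=2,interpolation=cv2.INTER_CUBIC))
k=(P[:,2]>.31)&(P[:,0]>.25)&(P[:,0]<.72)&(P[:,1]>.12)&(P[:,1]<.2)
for a in np.arange(.3,.7,.025):
    q=P[k&(P[:,0]>a)&(P[:,0]<a+.025)]
    if len(q)<5: continue
    print(round(a,3),"zmin by y band",[(yy,round(float(q[(q[:,1]>yy)&(q[:,1]<=yy+.01)][:,2].min()),3)) for yy in(.13,.14,.15,.16,.17) if ((q[:,1]>yy)&(q[:,1]<=yy+.01)).sum()>2],
     "lid edge y",round(.183+(a-.516)*.266,3))
E
```

```text
0.3 zmin by y band [(0.15, 0.527), (0.16, 0.533)] lid edge y 0.126
0.325 zmin by y band [(0.13, 0.595), (0.14, 0.59), (0.15, 0.513), (0.16, 0.52)] lid edge y 0.132
0.35 zmin by y band [(0.13, 0.583), (0.14, 0.579), (0.15, 0.506), (0.16, 0.513)] lid edge y 0.139
0.375 zmin by y band [(0.13, 0.569), (0.14, 0.567), (0.15, 0.491), (0.16, 0.502)] lid edge y 0.145
0.4 zmin by y band [(0.13, 0.559), (0.14, 0.555), (0.15, 0.48), (0.16, 0.498)] lid edge y 0.152
0.425 zmin by y band [(0.13, 0.546), (0.14, 0.539), (0.15, 0.471), (0.16, 0.5)] lid edge y 0.159
0.45 zmin by y band [(0.13, 0.531), (0.14, 0.525), (0.15, 0.475), (0.16, 0.498)] lid edge y 0.165
0.475 zmin by y band [(0.13, 0.514), (0.14, 0.506), (0.15, 0.497), (0.16, 0.439)] lid edge y 0.172
0.5 zmin by y band [(0.13, 0.503), (0.14, 0.498), (0.15, 0.505), (0.16, 0.429), (0.17, 0.439)] lid edge y 0.179
0.525 zmin by y band [(0.13, 0.476), (0.14, 0.487), (0.15, 0.497), (0.16, 0.418), (0.17, 0.42)] lid edge y 0.185
0.55 zmin by y band [(0.15, 0.489), (0.16, 0.408), (0.17, 0.409)] lid edge y 0.192
0.575 zmin by y band [(0.13, 0.36), (0.14, 0.345), (0.15, 0.32), (0.16, 0.403), (0.17, 0.4)] lid edge y 0.199
0.6 zmin by y band [(0.13, 0.311), (0.14, 0.316), (0.15, 0.318), (0.16, 0.4), (0.17, 0.398)] lid edge y 0.205
0.625 zmin by y band [(0.13, 0.31), (0.14, 0.319), (0.15, 0.406), (0.16, 0.406), (0.17, 0.408)] lid edge y 0.212
```

View pics/s18.png

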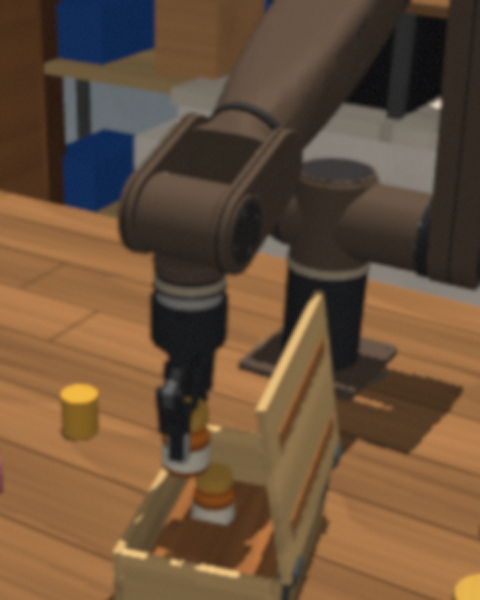

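The clearance of the wrist fork to the lid edge looks like only a few mm. I tilt the tool 0.045 rad, which moves the wrist about 11 mm away from the lid, and descend in stages.

Emit:
jog_arm --commands "0 0 0 0.045 0 0; 0 0 -0.02 0.045 0 0; 0 0 -0.04 0.045 0 0; 0 0 -0.06 0.045 0 0; 0 0 -0.08 0.045 0 0; 0 0 -0.1 0.045 0 0; 0 0 -0.11 0.045 0 0; 0 0 -0.11 0.045 0 0; 0 0 -0.11 0.045 0 0"

```text
time: 22.28
eef_pos: [0.6018, 0.1179, 0.0803]
tcp_rot: [0.609, 0.793, 0.019, -0.013]
contact_force: [0.7, -0.4, -1.1]
opening: 0.569
```

```bash
cat > clr.py <<'E'
from h import *
from plant import vision,get_state
import sys
s=get_state(); p=s["eef_pos"]; print(s["time"],p,np.round(s["contact_force"],1),s["opening"], "toolz",Rn.from_quat(s["tcp_rot"]).as_matrix()[:,2])
for n in("scene","top"):
    c=vision.read_camera(n); P,u,v=cloud(c); D=P-O; x=D@EX; y=D@EY
    if n=="scene": cv2.imwrite(f"pics/{sys.argv[1]}.png",cv2.resize(c["frame"][60:340,260:480,::-1],None,fx=2.1,fy=2.1,interpolation=cv2.INTER_CUBIC))
    # lid angle farther part & arm left side
    k=(y<-.06)&(y>-.138)&(x>.03)&(x<.13)&(P[:,2]>.2)&(P[:,2]<.31)
    print(n,"lid", np.round(np.percentile(np.arctan2(P[k,2]-.104,.09-x[k]),[10,50]),3) if k.sum()>20 else k.sum())
    for z0 in(.27,.29,.31,.33):
        a=(P[:,2]>z0)&(P[:,2]<z0+.02)&(x>-.1)&(x<.045)&(y>-.2)&(y<.2)
        if a.sum()>5: print(" z",z0,"arm max chest x",round(x[a].max(),4), "lid edge x~.052")
E
python3 clr.py s19
```

```text
22.275 [0.60176003 0.11791225 0.08027135] [ 0.7 -0.4 -1.1] 0.5691813941313122 toolz [ 0.00272152  0.04500535 -0.99898304]
scene lid [1.381 1.417]
 z 0.27 arm max chest x -0.009 lid edge x~.052
 z 0.29 arm max chest x 0.0149 lid edge x~.052
 z 0.31 arm max chest x 0.0224 lid edge x~.052
 z 0.33 arm max chest x 0.0298 lid edge x~.052
top lid [1.384 1.422]
 z 0.31 arm max chest x 0.0031 lid edge x~.052
 z 0.33 arm max chest x 0.0004 lid edge x~.052
```

View pics/s19.png

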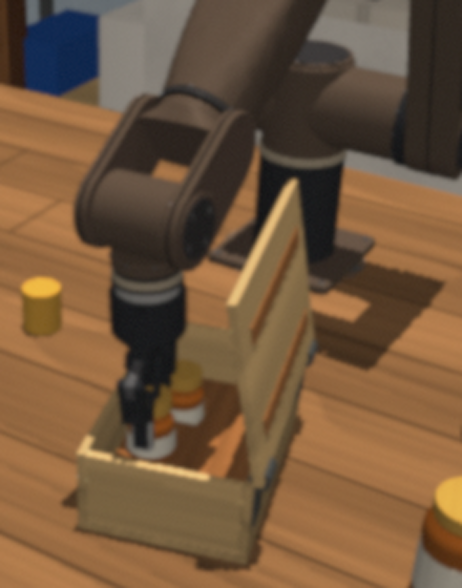

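Emit:
jog_arm --commands "-0.001 -0.001 -0.008 0 0 0; -0.001 -0.001 -0.016 0 0 0; -0.001 -0.001 -0.022 0 0 0; -0.001 -0.001 -0.027 0 0 0; -0.001 -0.001 -0.031 0 0 0; -0.001 -0.001 -0.031 0 0 0"

```text
time: 23.12
eef_pos: [0.5997, 0.1169, 0.0479]
tcp_rot: [0.609, 0.793, 0.018, -0.014]
contact_force: [0.7, 0.3, -0.4]
opening: 0.569
```

```bash
python3 clr.py s20
```

```text
23.125 [0.59971069 0.11691336 0.04786748] [ 0.7  0.3 -0.4] 0.5693690052422804 toolz [ 7.30005860e-05  4.49327322e-02 -9.98990012e-01]
scene lid [1.378 1.417]
 z 0.27 arm max chest x 0.0181 lid edge x~.052
 z 0.29 arm max chest x 0.0238 lid edge x~.052
 z 0.31 arm max chest x 0.0298 lid edge x~.052
 z 0.33 arm max chest x 0.0322 lid edge x~.052
top lid [1.384 1.423]
 z 0.27 arm max chest x -0.0034 lid edge x~.052
 z 0.29 arm max chest x -0.0006 lid edge x~.052
 z 0.31 arm max chest x 0.0108 lid edge x~.052
 z 0.33 arm max chest x 0.0096 lid edge x~.052
```

View pics/s20.png

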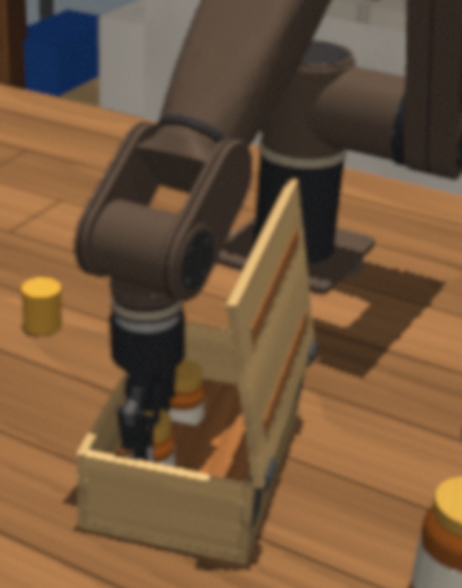

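Emit:
jog_arm --commands "0.001 0 -0.003 0 0 0; 0.001 0 -0.006 0 0 0; 0.001 0 -0.009 0 0 0; 0.001 0 -0.012 0 0 0; 0.001 0 -0.012 0 0 0"

```text
time: 23.85
eef_pos: [0.6006, 0.1169, 0.0359]
tcp_rot: [0.609, 0.793, 0.018, -0.014]
contact_force: [-0.6, 0.2, -1.8]
opening: 0.572
```

Emit:
jog_arm --commands "0 0 -0.002 0 0 0; 0 0 -0.004 0 0 0; 0 0 -0.004 0 0 0"

```text
time: 24.22
eef_pos: [0.6008, 0.1169, 0.0321]
tcp_rot: [0.609, 0.793, 0.018, -0.014]
contact_force: [0.1, 0.7, -1.8]
opening: 0.57
```

```bash
python3 clr.py s21
```

```text
24.225 [0.60079117 0.11688532 0.03208009] [ 0.1  0.7 -1.8] 0.5703730527743308 toolz [ 4.35302723e-04  4.49568707e-02 -9.98988834e-01]
scene lid [1.381 1.418]
 z 0.27 arm max chest x 0.0214 lid edge x~.052
 z 0.29 arm max chest x 0.0274 lid edge x~.052
 z 0.31 arm max chest x 0.0318 lid edge x~.052
 z 0.33 arm max chest x 0.0313 lid edge x~.052
top lid [1.384 1.422]
 z 0.27 arm max chest x 0.0005 lid edge x~.052
 z 0.29 arm max chest x 0.0006 lid edge x~.052
 z 0.31 arm max chest x 0.008 lid edge x~.052
 z 0.33 arm max chest x 0.032 lid edge x~.052
```

The jar is in the nest without contact, and the fork has about 20 mm clearance. So I straighten most of the tilt and lower the rest.

Emit:
jog_arm --commands "0 0 0 -0.015 0 0; 0 0.0005 0 -0.03 0 0; 0 0.0005 -0.001 -0.03 0 0; 0 0.0005 -0.002 -0.03 0 0; 0 0.0005 -0.002 -0.03 0 0"

```text
time: 24.95
eef_pos: [0.6008, 0.1174, 0.0301]
tcp_rot: [0.609, 0.793, 0.006, -0.004]
contact_force: [0.2, -0.1, -1.7]
opening: 0.567
```

Emit:
jog_arm --commands "0 0 -0.001 0 0 0; 0 0 -0.001 0 0 0; 0 0 -0.001 0 0 0"

```text
time: 25.32
eef_pos: [0.601, 0.1174, 0.0293]
tcp_rot: [0.609, 0.793, 0.006, -0.004]
contact_force: [-0.7, -0.3, -1.3]
opening: 0.571
```

```bash
python3 clr.py s22
```

```text
25.325 [0.60095498 0.11736816 0.02929821] [-0.7 -0.3 -1.3] 0.5707360533834336 toolz [ 8.37429223e-04  1.49919285e-02 -9.99887264e-01]
scene lid [1.381 1.418]
 z 0.27 arm max chest x 0.0294 lid edge x~.052
 z 0.29 arm max chest x 0.0345 lid edge x~.052
 z 0.31 arm max chest x 0.0375 lid edge x~.052
 z 0.33 arm max chest x 0.0371 lid edge x~.052
top lid [1.384 1.422]
 z 0.27 arm max chest x 0.0078 lid edge x~.052
 z 0.29 arm max chest x 0.0108 lid edge x~.052
 z 0.31 arm max chest x 0.0133 lid edge x~.052
 z 0.33 arm max chest x 0.0391 lid edge x~.052
```

Emit:
jog_arm --commands "0 0 -0.0005 0 0 0; 0 0 -0.001 0 0 0; 0 0 -0.001 0 0 0"

```text
time: 25.8
eef_pos: [0.6011, 0.1175, 0.0289]
tcp_rot: [0.609, 0.793, 0.006, -0.004]
contact_force: [-1.7, -0.2, 2.5]
opening: 0.566
```

On the floor (reading went from -1.5 to +2.5 N). Release with a partial opening.

Emit:
jog_arm --commands "0 0 0 0 0 0; 0 0 0 0 0 0; 0 0 0 0 0 0; 0 0 0 0 0 0" --gripper 74

```text
time: 26.3
eef_pos: [0.601, 0.1174, 0.0283]
tcp_rot: [0.609, 0.793, 0.006, -0.004]
contact_force: [-0.4, -0.3, -0.1]
opening: 0.74
```

Emit:
jog_arm --commands "0 0 0.01 0 0 0; 0 0 0.03 0 0 0; 0 0 0.06 0 0 0; 0 0 0.1 0 0 0; 0 0 0.15 0 0 0; 0 0 0.2 0 0 0; 0.03 -0.06 0.2 0 0 0; 0.03 -0.12 0.2 0 0 0; 0.03 -0.18 0.2 0 0 0; 0.03 -0.24 0.2 0 0 0; 0.03 -0.3 0.2 0 0 0; 0.03 -0.36 0.2 0 0 0; 0.03 -0.36 0.2 0 0 0"

```text
time: 27.92
eef_pos: [0.6305, -0.2471, 0.2301]
tcp_rot: [0.612, 0.791, 0.006, -0.003]
contact_force: [0.7, 1.4, -1.0]
opening: 0.737
```

```bash
python3 st.py; python3 - <<'E'
from fit import *
from plant import vision
ims=[]
for n in("top","scene"):
    c=vision.read_camera(n); np.savez(n+"2.npz",**c); cv2.imwrite(f"pics/{n}2.png",c["frame"][:,:,::-1])
    for nm,yy in(("jar",-.065),("nest_jar",.065)):
        p,cnt,ar,g=capfit(c,W(-.035,yy,0)[:2],ztop=.081); d=np.r_[p,0]-O
        P,u,v=cloud(c); D=P-O; x=D@EX;y=D@EY; k=(np.hypot(x-d@EX,y-d@EY)<.015)&(P[:,2]>.06)&(P[:,2]<.12)
        q=P[k]; A=np.c_[q[:,:2]-q[:,:2].mean(0),np.ones(len(q))]; co=np.linalg.lstsq(A,q[:,2],rcond=None)[0]
        print(n,nm,np.round(p,4),"chest xy",round(d@EX,4),round(d@EY,4),cnt,"cap z",np.median(P[k,2]),"tilt",co[:2])
E
python3 look.py s23
```

```text
27.925 [ 0.63049095 -0.24714035  0.23010945] [ 0.66690745  1.36696534 -0.98651967] 0.7372909711432989 [-0.013   0.0028  0.0053] [-0.53  0.29  1.57  0.01  1.28 -0.79]
top jar [0.6022 0.1191] chest xy -0.0342 -0.0666 218 cap z 0.0818851058708511 tilt [-0.07354682  0.04147593]
top nest_jar [0.4771 0.0845] chest xy -0.0354 0.0632 241 cap z 0.081589341107168 tilt [0.01824125 0.00645434]
scene jar [0.5999 0.1163] chest xy -0.0363 -0.0636 220 cap z 0.0802323022605644 tilt [-0.02045304 -0.00088335]
scene nest_jar [0.4688 0.079 ] chest xy -0.0386 0.0726 233 cap z 0.08026450441278939 tilt [0.01957564 0.0034685 ]
t 28.025 chest [-0.3915 -0.0012  0.2296] F ex,ey,z [ 0.2 -0.2 -0.4] q [-0.52  0.29  1.57  0.01  1.28 -0.79]
scene 1107 lid angle~ [1.4   1.427 1.458]
top 572 lid angle~ [1.386 1.428 1.485]
```

View pics/s23.png

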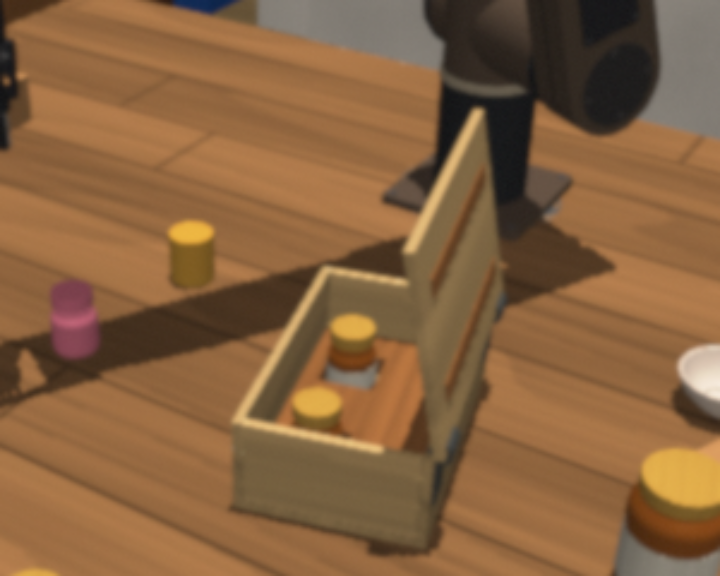

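View pics/top2.png

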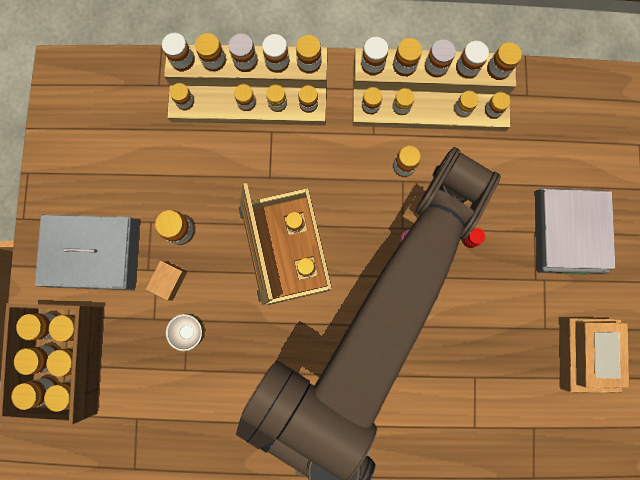

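Both jars sit in their nests: caps at (294,221) and (305,267) in top. The lid is open. The top-view tilt estimate of 0.08 rad disagrees with the scene view (0.02), so I repeat it over the whole cap and with several pictures before handing in.

Emit:
jog_arm --commands "0 0 0 0 0 0; 0 0 0 0 0 0; 0 0 0 0 0 0; 0 0 0 0 0 0"

```text
time: 28.62
eef_pos: [0.631, -0.2423, 0.2283]
tcp_rot: [0.609, 0.793, 0.006, -0.004]
contact_force: [0.5, 1.1, 0.6]
opening: 0.741
```

```bash
python3 st.py; python3 - <<'E'
from fit import *
from plant import vision
for rep in range(3):
  for n in("top","scene"):
    c=vision.read_camera(n); P,u,v=cloud(c)
    for nm,xy in(("jar",(.6015,.118)),("nest_jar",(.4768,.0845))):
        k=(np.hypot(P[:,0]-xy[0],P[:,1]-xy[1])<.019)&(P[:,2]>.074)&(P[:,2]<.09)
        q=P[k]; 
        for _ in range(4):
            A=np.c_[q[:,:2]-np.array(xy),np.ones(len(q))]; co=np.linalg.lstsq(A,q[:,2],rcond=None)[0]; e=abs(A@co-q[:,2]); q=q[e<=max(.0012,2*np.median(e))]
        print(n,nm,len(q),np.round(co,4))
E
```

```text
28.625 [ 0.6310039  -0.24233755  0.22829878] [0.46493608 1.05847996 0.55879813] 0.7414735106362655 [-0.015   0.0008 -0.0007] [-0.52  0.29  1.57  0.01  1.28 -0.79]
top jar 85 [0.0874 0.0247 0.0813]
top nest_jar 80 [-0.056  -0.0468  0.082 ]
scene jar 101 [0.0136 0.0245 0.0795]
scene nest_jar 69 [ 0.0103 -0.0009  0.0806]
top jar 107 [ 0.0243 -0.0135  0.0815]
top nest_jar 106 [-0.1016  0.0052  0.0818]
scene jar 88 [-0.0091  0.0014  0.0801]
scene nest_jar 90 [ 0.0022 -0.0029  0.0803]
top jar 76 [0.0026 0.0582 0.0819]
top nest_jar 118 [-0.0161 -0.0812  0.0819]
scene jar 92 [ 0.0276 -0.0159  0.0802]
scene nest_jar 92 [-0.0005 -0.0132  0.0802]
```

The tilt values scatter around zero in both views, so the 0.08 was noise. Both caps are level at about 0.081 m. Handing in.

```bash
python3 -c "
from plant import ctrl; print(ctrl.sign_off())"
```

```text
the job is handed in; nothing more can be done
None
```

The lid is open on its stay and the honey jar stands in the empty nest. I handed the job in at about 29 s; the sign-off gave no verdict.

- **Lid:** I lifted it from under its free edge with the closed fingers. The stay began to resist at about 1.2 rad, and the highest force I read was about 5.7 N. Past the balance point the lid went on by itself to about 1.39 rad, and it read the same in every later check.
- **Jar:** I picked the amber jar between the pink and red look-alikes and carried it over the nest. The tool was tilted slightly on the way down to keep the wrist clear of the lid. The jar touched the floor at about 4 N, and I then released it.
- **Last checks:** The jar is within about 2 mm of the nest centre in both views. Its cap is at the same height as the other packed jar's, about 81 mm, so it is fully down. The arm is well clear of everything.

**What disagreed:**
- One top-view tilt estimate read about 0.08 rad. Repeats scattered around zero for both jars, and the scene view gave at most 0.03 rad, so I took it as noise.
- The scene-view position fit for the other packed jar was off by several mm (only part of it is visible there). The top view shows it unmoved, within 1 mm.
- I did not measure the rest of the goods again after the move. The last pictures show nothing shifted, though one large jar and the pink look-alike were partly or wholly hidden behind the arm in the top view.

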